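# Dip the pastry brush in the mug

## Task

Dry run for glazing the biscuits: take the pastry brush out of its wooden stand, dip its bristles about halfway down into the white mug (not the glass tumbler) and lift them clear out again. Then put the brush back upright in the slot of its stand, fully down, and let go; leave the mug standing where it is.

Things in the scene. Friction and masses are not known exactly. Their poses are not given: they have to be found in the camera images.
- pastry_brush: pastry brush, wooden handle, pale bristles, 212 x 38 x 12 mm, 50 g, handle up in the stand, top about 220 mm above the table. Origin halfway along it on the flat face z = 0. Own x runs from handle end (-106 mm) to bristle end (+106 mm), so points down at the start; y is its width (bristles 38, handle 20 mm), z its thickness (handle 0 to 11 mm). Bare handle to grip: x -106 to -14 mm
- brush_tip (a point): middle of the bristle end of the brush (brush frame [106, 0, 6] mm), its lowest point when held handle up; same axes as the brush
- mug_mouth (a point): centre of the white mug's open mouth, at the rim 68 mm above the table; z up. Loose mug, 83 mm across outside, 74 mm inside, narrowing to 54 mm inside at its floor 6 mm above the table; handle on its +y side. A clear glass tumbler of similar size (81 mm across, 91 mm high) stands nearby and is not the one meant; the two may change places
- brush_stand: fixed wooden block 85 (x) x 115 (y) x 70 (z) mm, one slot in the middle of its top; origin at the centre of its underside on the table, z up. Slot 18 mm (x) by 48 mm (y), bevelled 14 mm wider on every side at the mouth, floor 8 mm above the table. The brush stands in it bristles down, its width along the block's y, its thickness along the block's x
Mind the look-alikes: they are no part of the job. Of the things like the brush_stand, leave any that is orange; of the rest the larger one is meant.

How it is judged:
On the way, in this order (a step that is already met when the one before it is completed fails the run):
1. the bristle end of the held brush is inside the white mug, at least 18 mm below its rim (horizontal distance between brush_tip and mug_mouth below 0.035 m and z of brush_tip in the frame of mug_mouth below -0.018 m and contact force between the fingers and pastry_brush above 0.5 N), for 0.1 s.
2. the held brush is lifted clear out of the mug, bristle end above its rim (z of brush_tip in the frame of mug_mouth above 0.003 m and contact force between the fingers and pastry_brush above 0.5 N), for 0.1 s.
At the end, for the whole second after the job is handed in: The brush is let go and stands in its stand's slot, bristles down, their end within 14 mm of the slot floor and 20 mm of the slot's middle, within 17 degrees of upright, moving at under 0.08 m/s; the mug stands upright (within 8 degrees) within 40 mm of where it was (horizontal distance between brush_tip and brush_stand below 0.02 m and z of brush_tip in the frame of brush_stand below 0.022 m and angle between the x axis of pastry_brush and the z axis of brush_stand, either way round below 0.3 rad and linear speed of pastry_brush below 0.08 m/s and angle between mug_mouth's own z axis and vertical below 0.15 rad and distance of mug_mouth from where it was at the start of the episode below 0.04 m); the robot touches nothing.
It fails at once if the mug is tipped by more than 25 degrees (angle between mug_mouth's own z axis and vertical above 0.44 rad).
It fails at once if the mug is pushed more than 40 mm from its place (distance of mug_mouth from where it was at the start of the episode above 0.04 m).
It also fails if it takes over 48 s, if anything falls off the work surface, if the arm or the gripper's body presses on something with over 40 N, if the wrist force passes 120 N, or if a joint passes its speed limit or range.

## Robot

A 6-joint arm with a two-finger parallel gripper is mounted at the origin on a cart in front of the work surface, level with it; the furniture and walls round the work are solid. World frame = base frame: x ahead of the robot, y to its left, z up, the work surface at z = 0. Lengths are in m, angles in rad, forces in N, time in s.
With the tool pointing down it reaches from about 0.3 to 0.875 m from the base axis. Payload 6.4 kg.
Tool frame: the origin (TCP) lies between the finger pads; the fingertips stand 25 mm ahead of it and the grasp point (between the pads) lies 6 mm ahead of it; y points along the fingers, x is the direction in which the jaws open and shut, and the axes are right-handed (so a half turn about y gives the same grasp; the last joint's range is limited). The gripper opens to 85 mm and grips with 20 to 120 N. Pads are 22 mm wide; open, the fingers measure 114 mm over their backs; the gripper's body (76 mm by 85 mm) begins 54 mm behind the grasp point. The pads swing forward as they close: fully open they stand 13 mm farther back than shut.
Start: joints at [-1.417, 0.181, 1.607, -0, 1.354, -0.206], TCP at [0.202, -0.538, 0.256] pointing down, gripper open.
Joint ranges: [-2.99, 2.99], [-0.89, 2.07], [0.3, 2.58], [-1.14, 4.28], [0, 2.63], [-3.12, 3.12]. Speed limits (rad/s): [2.57, 2.57, 3.01, 3.14, 3.14, 3.14].

## Interface

Orientations are given as a unit quaternion [w, x, y, z].
In Python, from bench import ctrl, vision, ticket, find_in, regions_of, pinpoint gives the robot as it stands.
- The arm moves only by the tool apply_moves, never from a script. Its argument "increments" is a list of rows, each an object of numbers: "x", "y", "z": the shift along the tool's x, y, z in cm; "ax", "ay", "az": the turn, a rotation vector about the tool's x, y, z in rad; "grip": the closure, from 0 (fully open) to 1 (shut). A call has 1 to 12 rows; each row is the pose to reach, as a shift and turn from the pose measured when the call began, along the tool's axes at that moment; what a row does not reach only later rows make up. A row lasts 1/8 s, in which the tool goes at most 62.5 mm and 10.7 degrees, less where a joint would pass 70% of its speed; a pose out of reach is approached as far as the arm can. A call with a gripper value outside its range is refused whole. The fingers move at their own pace and stop on an object; the grip force is fixed at half the most. Time passes only in rows, so rows that repeat a pose let the fingers close. It gives the time, the measured TCP pose, the force and the opening at its end, in the units of the state.
- ctrl.get_obs(): the state, without advancing time (a new reading comes with each control period).
- vision.camera(name): name is "side" or "top" or "wrist"; returns the picture (480x640x3 uint8, red, green, blue); there is no depth.
- vision.camera_params(name): a dict with "intrinsics" (3x3 intrinsics, pixels), "k1" (the pictures are not rectified: a ray, as slopes to the right and down, at radius r is drawn at 1 + k1 r^2 times it, then the intrinsics apply), "R" (3x3) and "t" (3): a world point X has camera coordinates R X + t. Camera axes: x right, y down, z forward; pixel columns grow to the right and rows downward; lengths in m; the calibration is good to about 2 mm. A picture is of the moment at which its call begins: read the wrist's pose just before it. camera_params takes no time and is no camera call; for the wrist camera it gives the pose at the moment of the call.
- ticket.hand_in(): hands the job in, once; it reports no verdict.
Trained networks look in the newest picture that a camera, given by its name, has taken for a name from the list of things; names that differ only in an ending like _2 or _b are one class to them, and where a whole thing is asked for, a point or a joint stands for the part that bears it (a point fixed in the world has none). Each returns a list of dicts, best first, with "p" (0 to 1); they miss things now and then, are a little off and sometimes report something else, mostly with a low value. They report only what shows in the picture. A call takes as long as a camera call. They do not tell look-alikes from the thing itself.
- find_in(camera, query): "rect" ([centre column, centre row, width, height] in pixels, round what is visible of it).
- regions_of(camera, query): "mask" (480x640 bool, what is visible of it) and "rect" ([centre column, centre row, width, height] in pixels, round what is visible of it).
- pinpoint(camera, query): "xy" ([column, row] in pixels: a listed point, or the origin of a listed thing).
The state is a dict: "time_s": time; "q": joint angles; "dq": joint speeds; "joint_efforts": joint torques, N m; "eef_pos": TCP position; "eef_rot": TCP orientation; "wrist_force": force on the tool from outside, world axes, zero at the start; "torque": the same for the moment, N m; "opening": opening from 0.0 (shut) to 1.0 (fully open).
Only numpy, scipy, OpenCV 4.12 (cv2) and the standard library are available. Lean on these libraries where they do the work, as an engineer would, in place of code of your own. Each camera call takes 0.05 s, during which the arm holds its last target.

## Working session

There is one attempt and no reset: what is moved stays moved. The work goes in short steps, Python scripts to look and compute and a tool call to move; the robot and the scene stay as the last step left them, time stands still between calls to the robot, and variables do not carry over. Pictures are saved under pics/ and viewed, and the job is handed in when it is done.

Besides the shell and the picture viewer there is one more tool, called after "Call:" by a JSON object that holds its "name" and its "arguments", one argument or row to a line. apply_moves: Moves the arm, as the interface text tells. Its arguments: {"type":"object","properties":{"increments":{"type":"array","items":{"type":"object","properties":{"x":{"type":"number"},"y":{"type":"number"},"z":{"type":"number"},"ax":{"type":"number"},"ay":{"type":"number"},"az":{"type":"number"},"grip":{"type":"number"}}}}},"required":["increments"]}

```bash
ls; mkdir -p pics
python3 - <<'E'
from bench import ctrl, vision
import cv2
o=ctrl.get_obs(); print(o['time_s'],o['eef_pos'],o['eef_rot'],o['opening'])
for n in ['side','top','wrist']:
    im=vision.camera(n); cv2.imwrite(f'pics/{n}0.png',im[:,:,::-1]); p=vision.camera_params(n); print(n,p)
E
```

```text
pics
0.0 [ 0.20236729 -0.5376884   0.25538842] [ 0.58184018 -0.58094574  0.40289937 -0.40203998] 0.9994284186551746
side {'intrinsics': array([[442.18269452,   0.        , 320.04970552],
       [  0.        , 442.18269452, 238.82701662],
       [  0.        ,   0.        ,   1.        ]]), 'k1': -0.04316770242204541, 'R': array([[-0.91812548, -0.39579685,  0.01975986],
       [-0.20624978,  0.43466895, -0.87665497],
       [ 0.33838828, -0.80895473, -0.48071365]]), 't': array([0.54038089, 0.19630296, 1.0181468 ])}
top {'intrinsics': array([[440.57137135,   0.        , 325.66568038],
       [  0.        , 440.57137135, 238.92658705],
       [  0.        ,   0.        ,   1.        ]]), 'k1': -0.0017350662979445913, 'R': array([[ 0.00893545, -0.99957559, -0.02772727],
       [-0.99215898, -0.00540551, -0.12486529],
       [ 0.12466241,  0.02862559, -0.9917862 ]]), 't': array([0.04913693, 0.59376579, 0.92409027])}
wrist {'intrinsics': array([[384.76612941,   0.        , 323.30992592],
       [  0.        , 384.76612941, 243.63209083],
       [  0.        ,   0.        ,   1.        ]]), 'k1': -0.06326698080874202, 'R': array([[ 3.52555987e-01, -9.35790552e-01, -5.64988703e-04],
       [-8.94812408e-01, -3.37294192e-01,  2.92478003e-01],
       [-2.73888719e-01, -1.02609312e-01, -9.56272084e-01]]), 't': array([-0.57486513, -0.03852303,  0.37950853])}
```

View pics/side0.png

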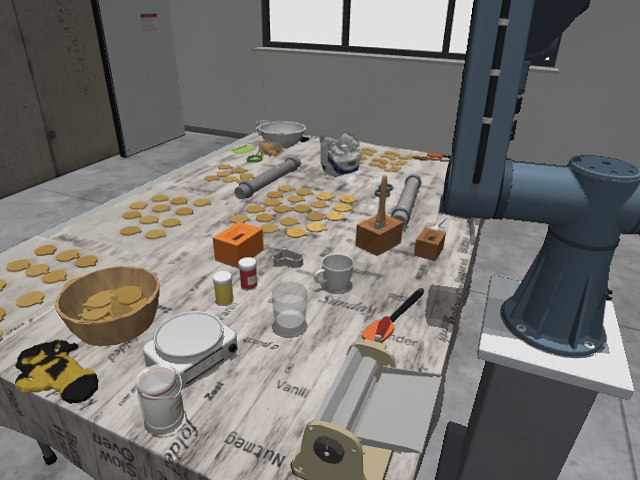

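View pics/top0.png

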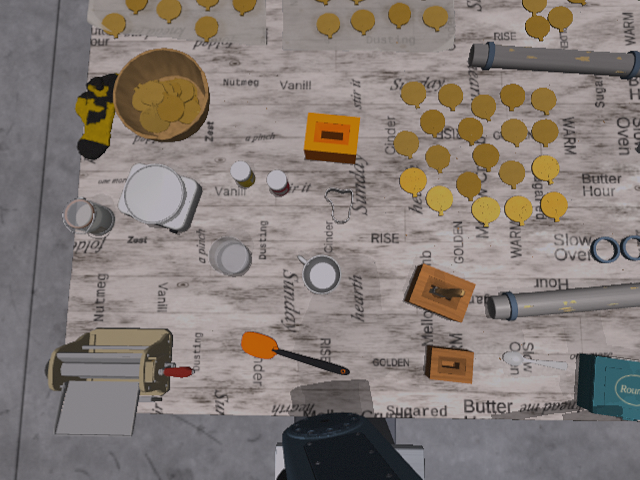

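View pics/wrist0.png

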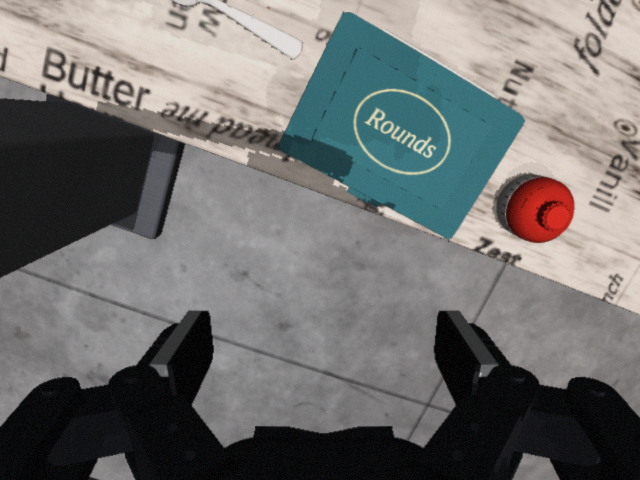

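```bash
cat > h.py <<'E'
import numpy as np, cv2
from bench import ctrl, vision, find_in, regions_of, pinpoint
def proj(p,X):
    X=np.atleast_2d(X); c=X@p['R'].T+p['t']; s=c[:,:2]/c[:,2:]; r2=(s**2).sum(1,keepdims=True); s=s*(1+p['k1']*r2)
    K=p['intrinsics']; return s@K[:2,:2].T+K[:2,2]
def ray(p,uv):
    K=p['intrinsics']; d=(np.array(uv,float)-K[:2,2])/np.diag(K)[:2]; s=d.copy()
    for _ in range(20): s=d/(1+p['k1']*(s@s))
    v=p['R'].T@np.array([s[0],s[1],1]); return -p['R'].T@p['t'], v/np.linalg.norm(v)
def atz(p,uv,z):
    o,v=ray(p,uv); return o+v*(z-o[2])/v[2]
def tri(rs):
    A=0;b=0
    for o,v in rs: M=np.eye(3)-np.outer(v,v); A=A+M; b=b+M@o
    return np.linalg.solve(A,b)
E
python3 - <<'E'
from h import *
for n in ['side','top']:
    im=vision.camera(n); p=vision.camera_params(n)
    for q in ['pastry_brush','mug_mouth','brush_stand','brush_tip']:
        print(n,q,[(np.round(d['xy'],1),round(d['p'],2)) for d in pinpoint(n,q)])
    for q in ['pastry_brush','mug_mouth','brush_stand']:
        for i,d in enumerate(regions_of(n,q)):
            print(n,q,np.round(d['rect'],1),round(d['p'],2),d['mask'].sum())
            np.save(f'm_{n}_{q}_{i}.npy',d['mask'])
im=cv2.imread('pics/top0.png')[230:400,280:500]; cv2.imwrite('pics/c_top.png',cv2.resize(im,None,fx=3.5,fy=3.5,interpolation=cv2.INTER_CUBIC))
im=cv2.imread('pics/side0.png')[160:310,300:480]; cv2.imwrite('pics/c_side.png',cv2.resize(im,None,fx=4,fy=4,interpolation=cv2.INTER_CUBIC))
E
```

```text
side pastry_brush [(array([380. , 214.8]), 0.67)]
side mug_mouth [(array([334.9, 259.9]), 0.7)]
side brush_stand [(array([375.4, 243.6]), 0.95), (array([239.8, 254. ]), 0.87), (array([431.5, 253.2]), 0.7)]
side brush_tip []
side pastry_brush [384.1 202.9  14.4  56.1] 0.75 344
side mug_mouth [333.4 271.7  39.9  33.2] 0.83 985
side brush_stand [430.6 241.3  23.5  29.8] 0.93 746
side brush_stand [379.7 237.   48.8  40.7] 0.87 1357
side brush_stand [238.2 244.   52.4  42.4] 0.81 1626
top pastry_brush [(array([446.2, 294.8]), 0.81)]
top mug_mouth [(array([319.8, 274.6]), 0.65)]
top brush_stand [(array([331.6, 142.5]), 0.75), (array([445.3, 361. ]), 0.67), (array([435.5, 295.8]), 0.64)]
top brush_tip [(array([438.1, 288.9]), 0.64)]
top pastry_brush [446.9 291.8  33.1  15.2] 0.81 267
top mug_mouth [318.9 274.9  42.4  38.9] 0.6 1285
top brush_stand [329.6 138.4  53.6  51.4] 0.9 2474
top brush_stand [450.9 364.   50.9  37.6] 0.61 1586
top brush_stand [439.  293.1  71.2  53.3] 0.56 2346
```

View pics/c_top.png

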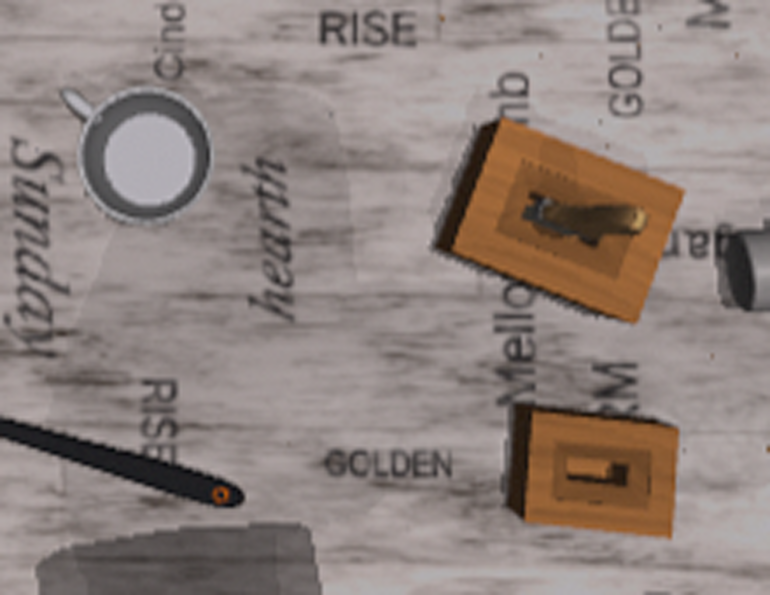

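View pics/c_side.png

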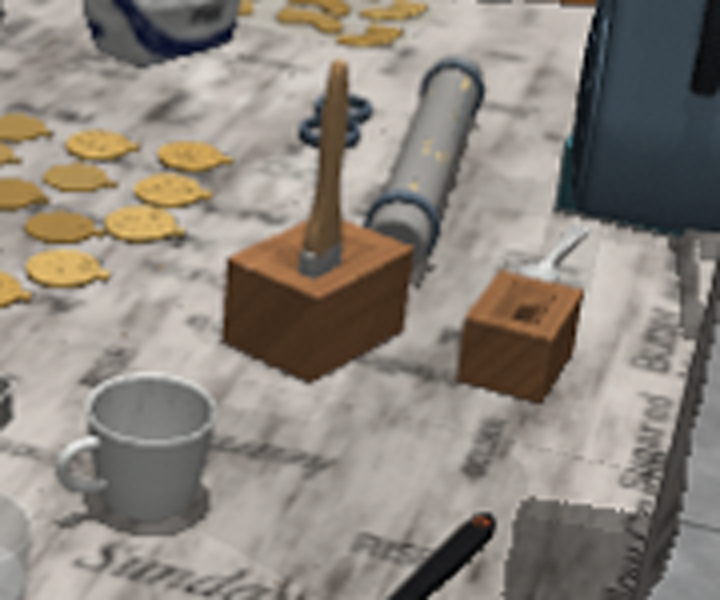

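Run:
```python
from h import *
pt=vision.camera_params('top'); ps=vision.camera_params('side')
T=lambda a:np.array(a)/3.5+[280,230]-0.35
S=lambda a:np.array(a)/4+[300,160]-0.4
ct=[atz(pt,T(c),.07) for c in [(505,118),(685,190),(636,323),(452,250)]]
cs=[atz(ps,S(c),.07) for c in [(345,220),(411,247),(318,297),(228,262)]]
for nm,c in (('top',ct),('side',cs)):
    c=np.array(c); print(nm,c.round(4).tolist(),'mean',c.mean(0).round(4),[np.linalg.norm(c[i]-c[i-1]).round(4) for i in range(4)])
    for i in range(4): d=c[i]-c[i-1]; print(np.degrees(np.arctan2(d[1],d[0])).round(1),end=' ')
    print()
b=tri([ray(pt,T((637,217))),ray(ps,S((337,64)))]);print('brush top',b, proj(pt,b)-T((637,217)),proj(ps,b)-S((337,64)))
# ferrule/handle exit
print('slot/bevel centre top',atz(pt,T((574,222)),.07))
# mug
for q,p,m in (('top',pt,'m_top_mug_mouth_0.npy'),):
    M=np.load(m)
print('mug rim ctr top',atz(pt,T((146,155)),.068), 'pin', atz(pt,(319.8,274.6),.068),'side',atz(ps,(334.9,259.9),.068), atz(ps,S((152,409)),.068))
l=atz(pt,T((78,155)),.068);r=atz(pt,T((213,155)),.068);print(l,r,np.linalg.norm(l-r))
l=atz(ps,S((88,409)),.068);r=atz(ps,S((215,409)),.068);print(l,r,np.linalg.norm(l-r),(l+r)/2)
print('tumbler', atz(pt,(230,256),.09))
```

```text
top [[0.5392, -0.1527, 0.07], [0.4974, -0.2575, 0.07], [0.4198, -0.2266, 0.07], [0.4611, -0.1202, 0.07]] mean [ 0.4794 -0.1893  0.07  ] [np.float64(0.0846), np.float64(0.1128), np.float64(0.0835), np.float64(0.1141)]
-22.6 -111.7 158.3 68.8 
side [[0.4799, -0.2533, 0.07], [0.4224, -0.2296, 0.07], [0.4626, -0.1231, 0.07], [0.5377, -0.1471, 0.07]] mean [ 0.4757 -0.1883  0.07  ] [np.float64(0.1209), np.float64(0.0622), np.float64(0.1138), np.float64(0.0789)]
-118.6 157.6 69.4 -17.7 
brush top [ 0.4804857  -0.18782275  0.21835665] [[-0.07839642 -0.2395593 ]] [[0.15493137 0.00083161]]
slot/bevel centre top [ 0.47809548 -0.19201711  0.07      ]
mug rim ctr top [0.5156697  0.06089345 0.068     ] pin [0.51425642 0.06415719 0.068     ] side [0.52462493 0.05694009 0.068     ] [0.51502516 0.06276942 0.068     ]
[0.51535691 0.10165813 0.068     ] [0.51597666 0.02082568 0.068     ] 0.0808348307191633
[0.55138764 0.07983465 0.068     ] [0.47911719 0.0459309  0.068     ] 0.07982782902599508 [0.51525242 0.06288277 0.068     ]
tumbler [0.5502042  0.24939904 0.09      ]
```

```bash
cat >> h.py <<'E'
from scipy.spatial.transform import Rotation as Ro
def tool():
    o=ctrl.get_obs(); return np.array(o['eef_pos']),Ro.from_quat(o['eef_rot'],scalar_first=True),o
def delta(P,yaw=None,xaxis=None):
    """shift cm and rotvec to world P with tool y down, tool x along +-(yaw)"""
    p,R,o=tool(); print('t',o['time_s'],'pos',p.round(4),'x',R.as_matrix()[:,0].round(3),'y',R.as_matrix()[:,1].round(3),'open',round(o['opening'],3),'F',np.round(o['wrist_force'],1))
    print('shift cm',(R.inv().apply(np.array(P)-p)*100).round(2))
    if yaw is not None:
        for y in (yaw,yaw+np.pi):
            x=np.array([np.cos(y),np.sin(y),0]);yy=np.array([0,0,-1.]);z=np.cross(x,yy)
            print('turn',(R.inv()*Ro.from_matrix(np.c_[x,yy,z])).as_rotvec().round(4))
E
python3 - <<'E'
from h import *
delta([.4805,-.189,.29],np.radians(-21.5)); print(ctrl.get_obs()['q'])
E
```

```text
t 0.95 pos [ 0.2025 -0.5382  0.2563] x [ 0.352 -0.936 -0.   ] y [ 0.  0. -1.] open 0.999 F [ 0.4 -0.5  0.1]
shift cm [-22.89  -3.37  38.32]
turn [-0.     -0.8358 -0.    ]
turn [ 0.      2.3058 -0.    ]
[-1.41731202e+00  1.80796083e-01  1.60699614e+00  8.30421447e-06
  1.35382073e+00 -2.06309177e-01]
```

Call:
{"name": "apply_moves", "arguments": {
  "increments": [
    {"x":-3,"y":-3.4,"z":5,"ay":-0.12},
    {"x":-6,"y":-3.4,"z":10,"ay":-0.24},
    {"x":-9,"y":-3.4,"z":15,"ay":-0.36},
    {"x":-12,"y":-3.4,"z":20,"ay":-0.48},
    {"x":-15,"y":-3.4,"z":25,"ay":-0.6},
    {"x":-18,"y":-3.4,"z":30,"ay":-0.72},
    {"x":-21,"y":-3.4,"z":35,"ay":-0.836},
    {"x":-22.9,"y":-3.4,"z":38.3,"ay":-0.836},
    {"x":-22.9,"y":-3.4,"z":38.3,"ay":-0.836},
    {"x":-22.9,"y":-3.4,"z":38.3,"ay":-0.836}
  ]
}}

```text
invalid input
```

Run:
```python
from h import *
delta([.4805,-.189,.181],np.radians(-21.5))
im=vision.camera('wrist'); cv2.imwrite('pics/w1.png',im[:,:,::-1]); p=vision.camera_params('wrist')
for X in ([.4805,-.188,.219],[.479,-.189,.07]): print(proj(p,X))
im=vision.camera('side'); cv2.imwrite('pics/s1.png',im[:,:,::-1])
```

```text
t 0.95 pos [ 0.2025 -0.5382  0.2563] x [ 0.352 -0.936 -0.   ] y [ 0.  0. -1.] open 0.999 F [ 0.4 -0.5  0.1]
shift cm [-22.89   7.53  38.32]
turn [-0.     -0.8358 -0.    ]
turn [ 0.      2.3058 -0.    ]
[[3653.64298002 5181.71325328]]
[[  20.89717657 -260.5318601 ]]
```

View pics/w1.png

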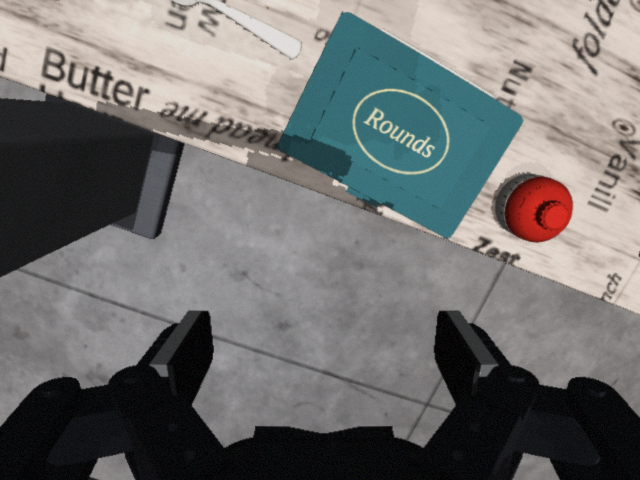

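View pics/s1.png

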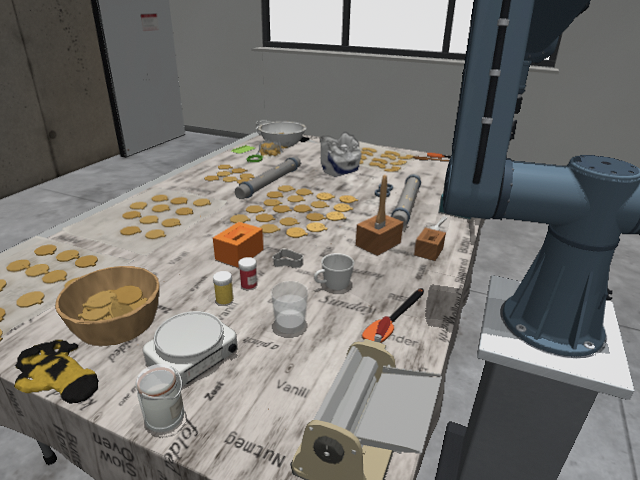

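The move was refused and nothing has moved. I'll give every field in each row.

Call:
{"name": "apply_moves", "arguments": {
  "increments": [
    {"x":-3,"y":-3.4,"z":5,"ax":0,"ay":-0.12,"az":0,"grip":0},
    {"x":-6,"y":-3.4,"z":10,"ax":0,"ay":-0.24,"az":0,"grip":0},
    {"x":-9,"y":-3.4,"z":15,"ax":0,"ay":-0.36,"az":0,"grip":0},
    {"x":-12,"y":-3.4,"z":20,"ax":0,"ay":-0.48,"az":0,"grip":0},
    {"x":-15,"y":-3.4,"z":25,"ax":0,"ay":-0.6,"az":0,"grip":0},
    {"x":-18,"y":-3.4,"z":30,"ax":0,"ay":-0.72,"az":0,"grip":0},
    {"x":-21,"y":-3.4,"z":35,"ax":0,"ay":-0.836,"az":0,"grip":0},
    {"x":-22.9,"y":-3.4,"z":38.3,"ax":0,"ay":-0.836,"az":0,"grip":0},
    {"x":-22.9,"y":-3.4,"z":38.3,"ax":0,"ay":-0.836,"az":0,"grip":0},
    {"x":-22.9,"y":-3.4,"z":38.3,"ax":0,"ay":-0.836,"az":0,"grip":0}
  ]
}}

```text
time_s: 2.3
eef_pos: [0.4801, -0.1893, 0.2902]
eef_rot: [-0.695, 0.695, -0.132, 0.132]
wrist_force: [0.4, -0.1, 0.6]
opening: 1.003
```

Run:
```python
from h import *
delta([.4805,-.189,.181],np.radians(-21.5))
im=vision.camera('wrist'); cv2.imwrite('pics/w2.png',im[:,:,::-1]); p=vision.camera_params('wrist')
for X in ([.4805,-.188,.219],[.479,-.189,.07]): print(proj(p,X))
im=vision.camera('side'); cv2.imwrite('pics/s2.png',im[:,:,::-1])
```

```text
t 2.3 pos [ 0.4801 -0.1893  0.2902] x [ 0.931 -0.366 -0.   ] y [-0. -0. -1.] open 1.003 F [ 0.4 -0.1  0.6]
shift cm [ 0.03 10.92  0.05]
turn [ 0.0004  0.0006 -0.0003]
turn [-4.000e-04 -3.141e+00 -7.000e-04]
[[323.10426263 269.61178623]]
[[321.99979304 211.69759698]]
```

View pics/w2.png

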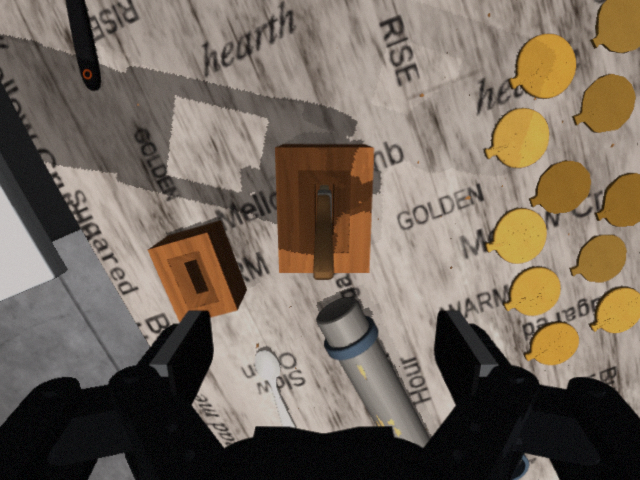

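View pics/s2.png

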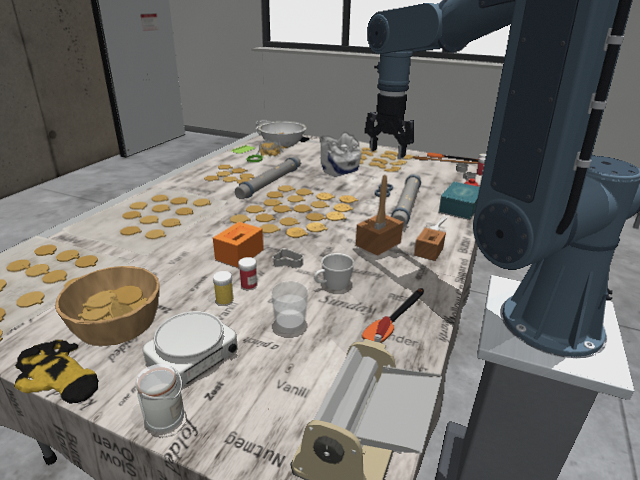

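The stand centre is at about (324,209) and the brush top at (323,272), midway between the jaws. The yaw lines up, so I'll go down and grip.

Call:
{"name": "apply_moves", "arguments": {
  "increments": [
    {"x":0,"y":4,"z":0,"ax":0,"ay":0,"az":0,"grip":0},
    {"x":0,"y":7,"z":0.1,"ax":0,"ay":0,"az":0,"grip":0},
    {"x":0,"y":9.5,"z":0.1,"ax":0,"ay":0,"az":0,"grip":0},
    {"x":0,"y":10.9,"z":0.1,"ax":0,"ay":0,"az":0,"grip":0},
    {"x":0,"y":10.9,"z":0.1,"ax":0,"ay":0,"az":0,"grip":0.5},
    {"x":0,"y":10.9,"z":0.1,"ax":0,"ay":0,"az":0,"grip":1},
    {"x":0,"y":10.9,"z":0.1,"ax":0,"ay":0,"az":0,"grip":1},
    {"x":0,"y":10.9,"z":0.1,"ax":0,"ay":0,"az":0,"grip":1},
    {"x":0,"y":10.9,"z":0.1,"ax":0,"ay":0,"az":0,"grip":1},
    {"x":0,"y":10.9,"z":0.1,"ax":0,"ay":0,"az":0,"grip":1},
    {"x":0,"y":10.9,"z":0.1,"ax":0,"ay":0,"az":0,"grip":1}
  ]
}}

```text
time_s: 3.78
eef_pos: [0.4806, -0.1893, 0.1821]
eef_rot: [-0.694, 0.695, -0.132, 0.133]
wrist_force: [-1.9, -0.2, 5.3]
opening: 0.12
```

Run:
```python
from h import *
delta([.515,.062,.29],np.radians(-21.5))
im=vision.camera('wrist'); cv2.imwrite('pics/w3.png',im[:,:,::-1])
im=vision.camera('side'); cv2.imwrite('pics/s3.png',cv2.resize(im[120:300,280:480,::-1],None,fx=3,fy=3))
```

```text
t 3.775 pos [ 0.4806 -0.1893  0.1821] x [ 0.93  -0.367  0.001] y [ 0.001 -0.001 -1.   ] open 0.12 F [-1.9 -0.2  5.3]
shift cm [ -6.02 -10.82  24.63]
turn [ 0.0006 -0.0011  0.0013]
turn [-2.0000e-03  3.1405e+00  1.0000e-03]
```

View pics/w3.png

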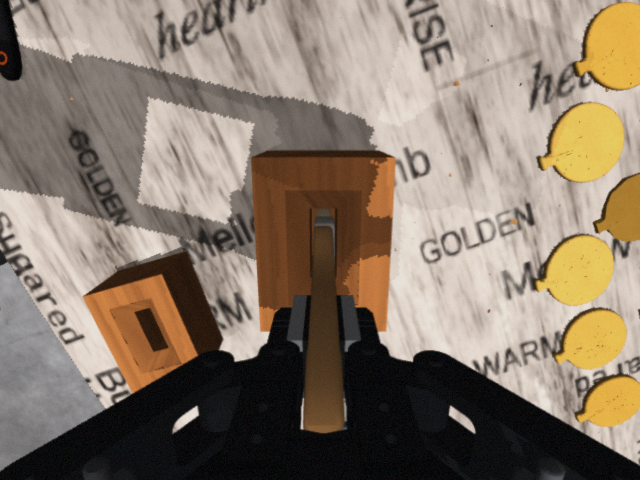

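View pics/s3.png

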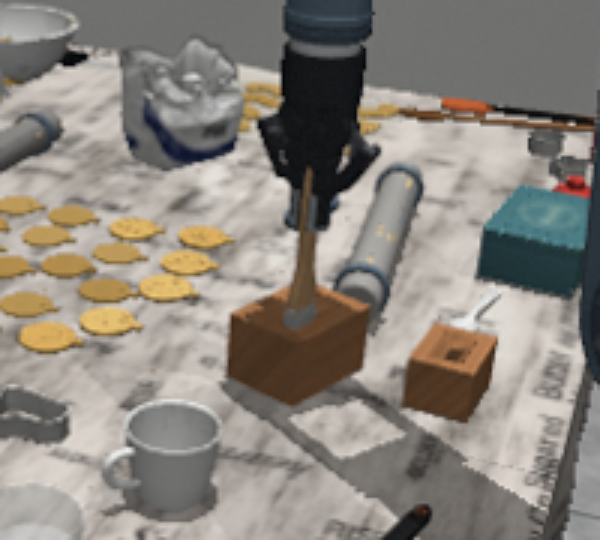

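Gripped: the opening is 0.12, about 10 mm, which fits the handle. Next is a straight lift.

Call:
{"name": "apply_moves", "arguments": {
  "increments": [
    {"x":0,"y":-2,"z":0,"ax":0,"ay":0,"az":0,"grip":1},
    {"x":0,"y":-4.5,"z":0,"ax":0,"ay":0,"az":0,"grip":1},
    {"x":0,"y":-8,"z":0,"ax":0,"ay":0,"az":0,"grip":1},
    {"x":0,"y":-11,"z":0,"ax":0,"ay":0,"az":0,"grip":1},
    {"x":0,"y":-11,"z":0,"ax":0,"ay":0,"az":0,"grip":1},
    {"x":0,"y":-11,"z":0,"ax":0,"ay":0,"az":0,"grip":1}
  ]
}}

```text
time_s: 4.62
eef_pos: [0.48, -0.1888, 0.2907]
eef_rot: [-0.695, 0.695, -0.132, 0.132]
wrist_force: [-0.1, 1.0, -1.2]
opening: 0.119
```

Run:
```python
from h import *
delta([.515,.062,.31],np.radians(-21.5))
p0,R0,_=tool()
im=vision.camera('wrist'); cv2.imwrite('pics/w4.png',im[:,:,::-1]);pw=vision.camera_params('wrist')
print('pin w',pinpoint('wrist','brush_tip')); 
im=vision.camera('side'); cv2.imwrite('pics/s4.png',cv2.resize(im[80:300,280:480,::-1],None,fx=3,fy=2.7));ps=vision.camera_params('side')
print('pin s',pinpoint('side','brush_tip'))
X=p0+[0,0,-.174]
print('expected tip', X, proj(pw,X),proj(ps,X))
```

```text
t 4.625 pos [ 0.48   -0.1888  0.2907] x [ 0.93  -0.368 -0.001] y [-0.001  0.    -1.   ] open 0.119 F [-0.1  1.  -1.2]
shift cm [-5.96 -1.93 24.61]
turn [ 0.0002 -0.0011 -0.0006]
turn [9.0000e-04 3.1405e+00 3.0000e-04]
pin w [{'xy': [322.3, 226.9], 'p': 0.64}]
pin s [{'xy': [381.3, 208.0], 'p': 0.84}]
expected tip [ 0.47995378 -0.18880298  0.11667789] [[323.75187114 225.04211683]] [[381.18198729 208.72351857]]
```

View pics/w4.png

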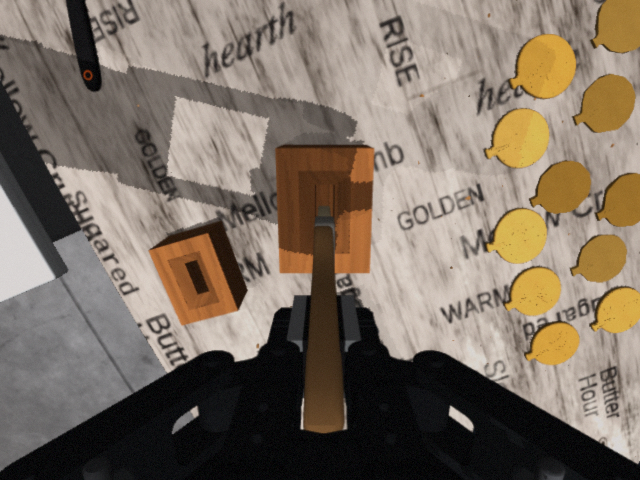

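View pics/s4.png

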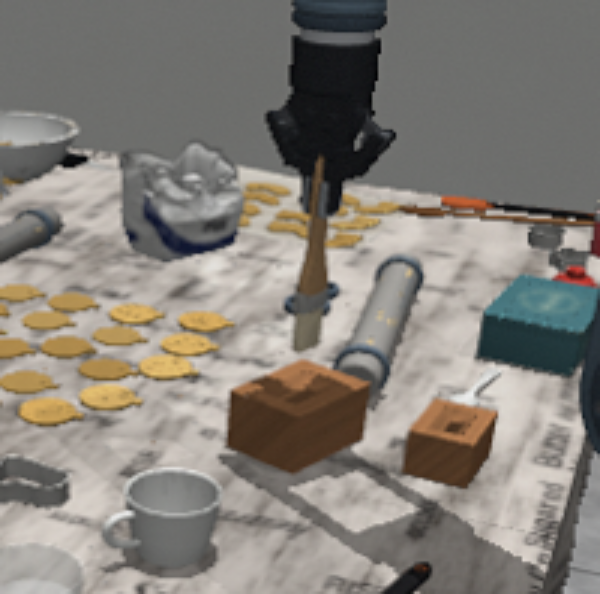

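The tip is within 2 px of the expected spot in both views and the brush is upright. Moving over the mug.

Call:
{"name": "apply_moves", "arguments": {
  "increments": [
    {"x":-1,"y":0,"z":4.5,"ax":0,"ay":0,"az":0,"grip":1},
    {"x":-2.2,"y":0,"z":9,"ax":0,"ay":0,"az":0,"grip":1},
    {"x":-3.3,"y":0,"z":13.5,"ax":0,"ay":0,"az":0,"grip":1},
    {"x":-4.4,"y":0,"z":18,"ax":0,"ay":0,"az":0,"grip":1},
    {"x":-5.4,"y":0,"z":22,"ax":0,"ay":0,"az":0,"grip":1},
    {"x":-6,"y":0,"z":24.6,"ax":0,"ay":0,"az":0,"grip":1},
    {"x":-6,"y":0,"z":24.6,"ax":0,"ay":0,"az":0,"grip":1},
    {"x":-6,"y":0,"z":24.6,"ax":0,"ay":0,"az":0,"grip":1}
  ]
}}

```text
time_s: 5.82
eef_pos: [0.5143, 0.0615, 0.2901]
eef_rot: [-0.695, 0.695, -0.133, 0.131]
wrist_force: [-1.1, 0.5, -0.6]
opening: 0.12
```

Run:
```python
from h import *
delta([.515,.062,.214],np.radians(-21.5))
p0,R0,_=tool()
im=vision.camera('wrist'); cv2.imwrite('pics/w5.png',im[:,:,::-1]);pw=vision.camera_params('wrist')
im=vision.camera('side'); cv2.imwrite('pics/s5.png',cv2.resize(im[80:320,240:440,::-1],None,fx=3,fy=2.5));ps=vision.camera_params('side')
X=p0+[0,0,-.174]
print('expected tip', X, proj(pw,X),proj(ps,X),'mug', proj(pw,[.515,.062,.068]))
```

```text
t 5.825 pos [0.5143 0.0615 0.2901] x [ 0.93  -0.367 -0.002] y [-0.002  0.    -1.   ] open 0.12 F [-1.1  0.5 -0.6]
shift cm [0.06 7.61 0.07]
turn [ 0.0007 -0.001  -0.002 ]
turn [3.2000e-03 3.1406e+00 1.2000e-03]
expected tip [0.51431488 0.06154282 0.11610495] [[323.29665423 224.34551553]] [[338.81282739 245.00897979]] mug [[323.89062803 210.50948391]]
```

View pics/w5.png

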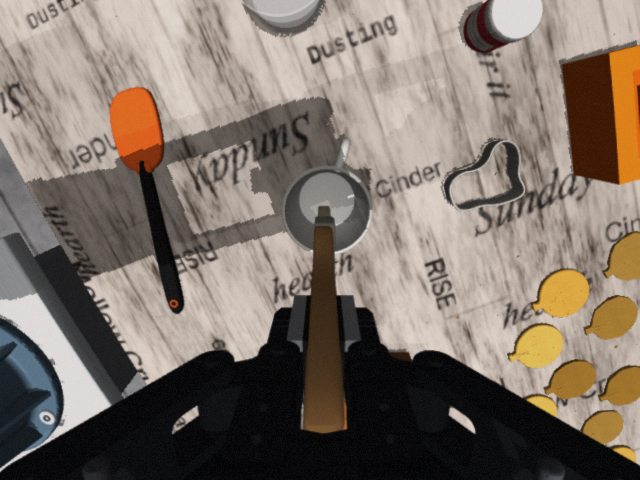

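View pics/s5.png

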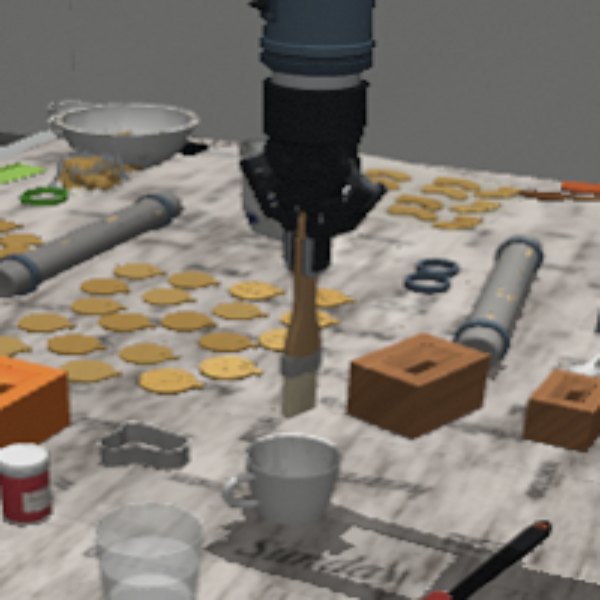

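In the wrist view the mug rim is centred at about (327,211), against the tip axis at column 323. I'll shift 2 mm in +x and dip.

Call:
{"name": "apply_moves", "arguments": {
  "increments": [
    {"x":0.2,"y":1,"z":0.1,"ax":0,"ay":0,"az":0,"grip":1},
    {"x":0.2,"y":3,"z":0.1,"ax":0,"ay":0,"az":0,"grip":1},
    {"x":0.2,"y":5,"z":0.1,"ax":0,"ay":0,"az":0,"grip":1},
    {"x":0.2,"y":7,"z":0.1,"ax":0,"ay":0,"az":0,"grip":1},
    {"x":0.2,"y":7.6,"z":0.1,"ax":0,"ay":0,"az":0,"grip":1},
    {"x":0.2,"y":7.6,"z":0.1,"ax":0,"ay":0,"az":0,"grip":1},
    {"x":0.2,"y":7.6,"z":0.1,"ax":0,"ay":0,"az":0,"grip":1},
    {"x":0.2,"y":7.6,"z":0.1,"ax":0,"ay":0,"az":0,"grip":1}
  ]
}}

```text
time_s: 6.92
eef_pos: [0.517, 0.0612, 0.2152]
eef_rot: [-0.695, 0.695, -0.133, 0.133]
wrist_force: [-0.1, 0.2, -0.4]
opening: 0.119
```

Run:
```python
from h import *
delta([.5143,.0615,.2901],np.radians(-21.5))
im=vision.camera('side'); cv2.imwrite('pics/s6.png',cv2.resize(im[80:320,240:440,::-1],None,fx=3,fy=2.5))
```

```text
t 6.925 pos [0.517  0.0612 0.2152] x [ 0.93  -0.369 -0.   ] y [-0.  0. -1.] open 0.119 F [-0.1  0.2 -0.4]
shift cm [-0.27 -7.49 -0.07]
turn [ 0.0001 -0.0023 -0.0002]
turn [3.0000e-04 3.1393e+00 1.0000e-04]
```

View pics/s6.png

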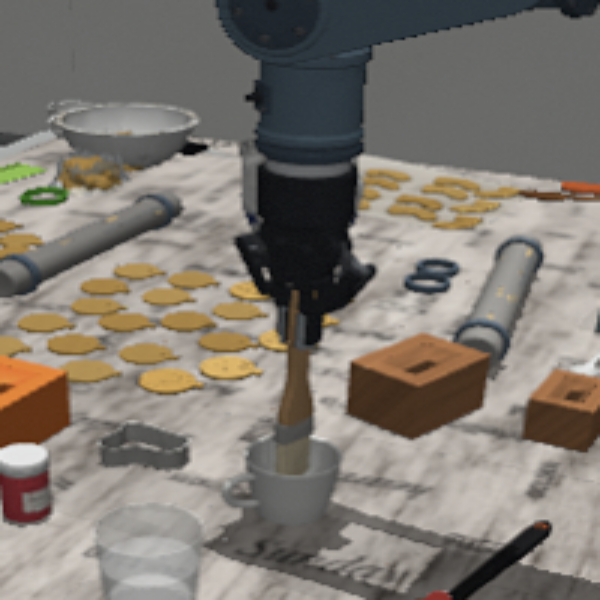

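The bristles are inside the mug and not touching it, with the tip about 27 mm below the rim. Lifting out.

Call:
{"name": "apply_moves", "arguments": {
  "increments": [
    {"x":0,"y":-2,"z":0,"ax":0,"ay":0,"az":0,"grip":1},
    {"x":0,"y":-4.5,"z":0,"ax":0,"ay":0,"az":0,"grip":1},
    {"x":0,"y":-7.5,"z":0,"ax":0,"ay":0,"az":0,"grip":1},
    {"x":0,"y":-7.8,"z":0,"ax":0,"ay":0,"az":0,"grip":1},
    {"x":0,"y":-7.8,"z":0,"ax":0,"ay":0,"az":0,"grip":1},
    {"x":0,"y":-7.8,"z":0,"ax":0,"ay":0,"az":0,"grip":1}
  ]
}}

```text
time_s: 7.72
eef_pos: [0.5163, 0.0613, 0.2916]
eef_rot: [-0.694, 0.695, -0.134, 0.132]
wrist_force: [0.1, 0.6, -0.4]
opening: 0.117
```

Run:
```python
from h import *
delta([.4803,-.189,.2925],np.radians(-21.5))
```

```text
t 7.725 pos [0.5163 0.0613 0.2916] x [ 0.93  -0.369 -0.003] y [-0.003  0.    -1.   ] open 0.117 F [ 0.1  0.6 -0.4]
shift cm [  5.88  -0.09 -24.59]
turn [ 0.0008 -0.0022 -0.0026]
turn [4.1000e-03 3.1393e+00 1.2000e-03]
```

Call:
{"name": "apply_moves", "arguments": {
  "increments": [
    {"x":1,"y":-0.1,"z":-4.5,"ax":0,"ay":0,"az":0,"grip":1},
    {"x":2.1,"y":-0.1,"z":-9,"ax":0,"ay":0,"az":0,"grip":1},
    {"x":3.2,"y":-0.1,"z":-13.5,"ax":0,"ay":0,"az":0,"grip":1},
    {"x":4.3,"y":-0.1,"z":-18,"ax":0,"ay":0,"az":0,"grip":1},
    {"x":5.3,"y":-0.1,"z":-22,"ax":0,"ay":0,"az":0,"grip":1},
    {"x":5.9,"y":-0.1,"z":-24.6,"ax":0,"ay":-0.002,"az":-0.003,"grip":1},
    {"x":5.9,"y":-0.1,"z":-24.6,"ax":0,"ay":-0.002,"az":-0.003,"grip":1},
    {"x":5.9,"y":-0.1,"z":-24.6,"ax":0,"ay":-0.002,"az":-0.003,"grip":1}
  ]
}}

```text
time_s: 8.72
eef_pos: [0.4802, -0.1884, 0.2918]
eef_rot: [0.695, -0.695, 0.132, -0.132]
wrist_force: [-0.3, 1.4, -0.8]
opening: 0.12
```

Run:
```python
from h import *
delta([.4803,-.189,.183],np.radians(-21.5))
p0,R0,_=tool()
im=vision.camera('wrist'); cv2.imwrite('pics/w7.png',im[:,:,::-1]);pw=vision.camera_params('wrist')
print('pin w',pinpoint('wrist','brush_tip')); 
im=vision.camera('side'); cv2.imwrite('pics/s7.png',cv2.resize(im[80:300,280:480,::-1],None,fx=3,fy=2.7));ps=vision.camera_params('side')
print('pin s',pinpoint('side','brush_tip'))
X=p0+[0,0,-.174]
print('expected tip', X, proj(pw,X),proj(ps,X))
```

```text
t 8.725 pos [ 0.4802 -0.1884  0.2918] x [ 0.93  -0.367 -0.001] y [-0.001  0.001 -1.   ] open 0.12 F [-0.3  1.4 -0.8]
shift cm [ 0.05 10.88 -0.05]
turn [-0.     -0.0004 -0.0013]
turn [ 2.0000e-03  3.1412e+00 -1.0000e-04]
pin w [{'xy': [326.3, 229.6], 'p': 0.78}]
pin s [{'xy': [382.2, 205.1], 'p': 0.67}]
expected tip [ 0.48019251 -0.18841579  0.11776574] [[323.24056765 225.14606615]] [[381.09660675 208.41693655]]
```

View pics/w7.png

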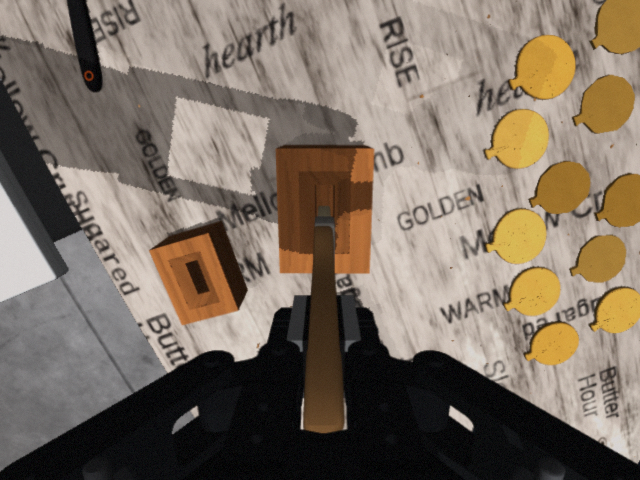

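View pics/s7.png

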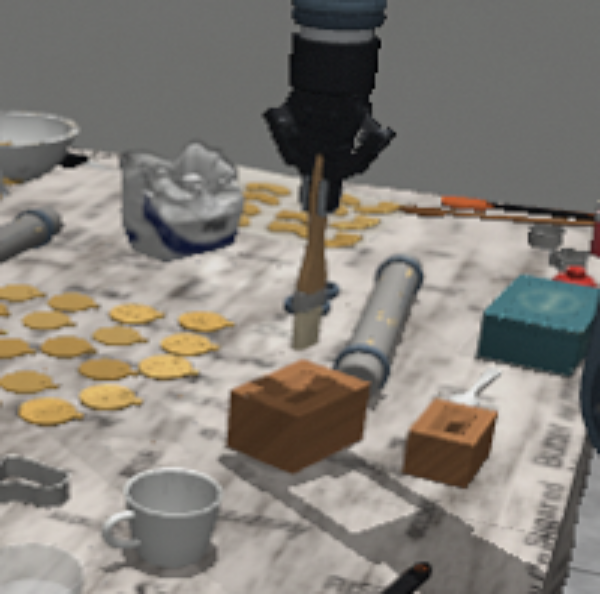

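The view matches the one just after pulling the brush out. Lowering into the slot, slowly at the end.

Call:
{"name": "apply_moves", "arguments": {
  "increments": [
    {"x":0.05,"y":2.5,"z":-0.05,"ax":0,"ay":0,"az":0,"grip":1},
    {"x":0.05,"y":4.5,"z":-0.05,"ax":0,"ay":0,"az":0,"grip":1},
    {"x":0.05,"y":6,"z":-0.05,"ax":0,"ay":0,"az":0,"grip":1},
    {"x":0.05,"y":7.5,"z":-0.05,"ax":0,"ay":0,"az":0,"grip":1},
    {"x":0.05,"y":9,"z":-0.05,"ax":0,"ay":0,"az":0,"grip":1},
    {"x":0.05,"y":10,"z":-0.05,"ax":0,"ay":0,"az":0,"grip":1},
    {"x":0.05,"y":10.7,"z":-0.05,"ax":0,"ay":0,"az":0,"grip":1},
    {"x":0.05,"y":10.7,"z":-0.05,"ax":0,"ay":0,"az":0,"grip":1},
    {"x":0.05,"y":10.7,"z":-0.05,"ax":0,"ay":0,"az":0,"grip":1}
  ]
}}

```text
time_s: 10.05
eef_pos: [0.4812, -0.1891, 0.186]
eef_rot: [-0.694, 0.695, -0.131, 0.132]
wrist_force: [-0.4, -0.1, 0.2]
opening: 0.119
```

Run:
```python
from h import *
delta([.4803,-.189,.183],np.radians(-21.5))
im=vision.camera('side'); cv2.imwrite('pics/s8.png',cv2.resize(im[120:300,280:480,::-1],None,fx=3,fy=3))
```

```text
t 10.05 pos [ 0.4812 -0.1891  0.186 ] x [ 0.931 -0.365  0.001] y [ 0.001 -0.001 -1.   ] open 0.119 F [-0.4 -0.1  0.2]
shift cm [-0.08  0.3  -0.03]
turn [0.0008 0.0012 0.0009]
turn [ 1.5000e-03 -3.1404e+00 -1.2000e-03]
```

View pics/s8.png

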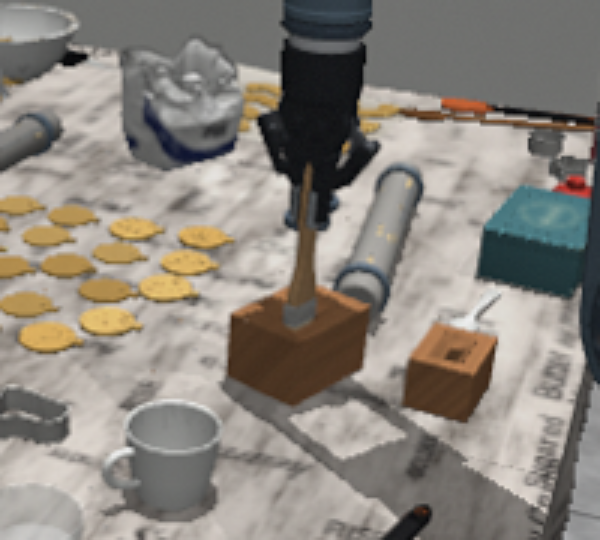

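It is in the slot, about 3–4 mm above its original height. I'll lower 3 mm, release, and go straight up.

Call:
{"name": "apply_moves", "arguments": {
  "increments": [
    {"x":-0.05,"y":0.3,"z":0,"ax":0,"ay":0,"az":0,"grip":1},
    {"x":-0.05,"y":0.3,"z":0,"ax":0,"ay":0,"az":0,"grip":1},
    {"x":-0.05,"y":0.3,"z":0,"ax":0,"ay":0,"az":0,"grip":0.7},
    {"x":-0.05,"y":0.3,"z":0,"ax":0,"ay":0,"az":0,"grip":0},
    {"x":-0.05,"y":0.3,"z":0,"ax":0,"ay":0,"az":0,"grip":0},
    {"x":-0.05,"y":0.3,"z":0,"ax":0,"ay":0,"az":0,"grip":0},
    {"x":-0.05,"y":0.3,"z":0,"ax":0,"ay":0,"az":0,"grip":0},
    {"x":-0.05,"y":0.3,"z":0,"ax":0,"ay":0,"az":0,"grip":0}
  ]
}}

```text
time_s: 11.1
eef_pos: [0.4808, -0.1889, 0.1831]
eef_rot: [-0.694, 0.695, -0.131, 0.132]
wrist_force: [-0.1, -1.0, 0.6]
opening: 1.003
```

Call:
{"name": "apply_moves", "arguments": {
  "increments": [
    {"x":0,"y":-2,"z":0,"ax":0,"ay":0,"az":0,"grip":0},
    {"x":0,"y":-5,"z":0,"ax":0,"ay":0,"az":0,"grip":0},
    {"x":0,"y":-8,"z":0,"ax":0,"ay":0,"az":0,"grip":0},
    {"x":0,"y":-12,"z":0,"ax":0,"ay":0,"az":0,"grip":0},
    {"x":0,"y":-12,"z":0,"ax":0,"ay":0,"az":0,"grip":0},
    {"x":0,"y":-12,"z":0,"ax":0,"ay":0,"az":0,"grip":0}
  ]
}}

```text
time_s: 11.85
eef_pos: [0.4804, -0.1886, 0.3026]
eef_rot: [-0.694, 0.695, -0.131, 0.132]
wrist_force: [1.2, 0.2, -0.5]
opening: 0.998
```

Run:
```python
from h import *
delta([.4803,-.189,.183],np.radians(-21.5))
im=vision.camera('wrist'); cv2.imwrite('pics/w9.png',im[:,:,::-1]);pw=vision.camera_params('wrist')
print('predicted top',proj(pw,[.4805,-.188,.219]))
im=vision.camera('side'); cv2.imwrite('pics/s9.png',cv2.resize(im[120:310,300:480,::-1],None,fx=4,fy=3.1))
ps=vision.camera_params('side')
print(pinpoint('side','pastry_brush'),pinpoint('side','mug_mouth'),find_in('side','pastry_brush'))
```

```text
t 11.85 pos [ 0.4804 -0.1886  0.3026] x [ 0.931 -0.365  0.001] y [ 0.    -0.001 -1.   ] open 0.998 F [ 1.2  0.2 -0.5]
shift cm [-0.   11.96 -0.03]
turn [0.0007 0.0012 0.0006]
turn [ 1.0000e-03 -3.1404e+00 -1.1000e-03]
predicted top [[323.52427529 264.28060444]]
[{'xy': [380.0, 211.9], 'p': 0.9}] [{'xy': [335.9, 260.9], 'p': 0.78}] [{'rect': [380.8, 203.9, 15.9, 56.3], 'p': 0.79}]
```

View pics/w9.png

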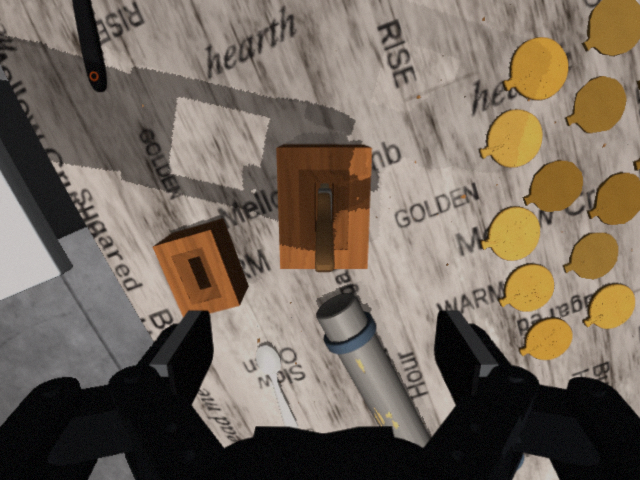

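View pics/s9.png

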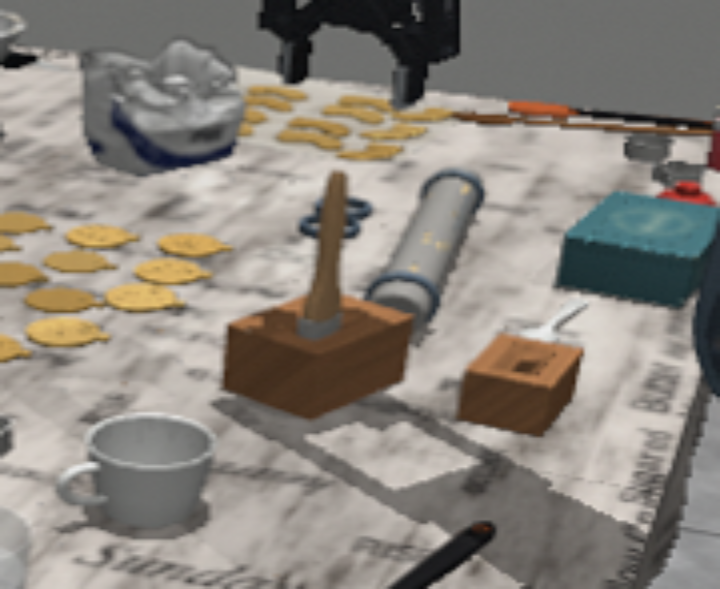

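The brush stands in the slot as it did at the start, its top at crop (337,175). The mug hasn't moved and the gripper is clear. Handing in.

```bash
python3 -c "
from bench import ticket
print(ticket.hand_in())"
```

```text
the job is handed in; nothing more can be done
None
```

The dry run is done and handed in at about 12 s of the 48 s allowed; the hand-in gave no verdict.

- **Dip:** I took the brush from the larger wooden stand and lowered its bristles about 27 mm below the white mug's rim. I then lifted the tip back out to about 50 mm above the rim. The dip depth is worked out from the arm's height, and the side view showed the bristles inside the mug.
- **Return:** I put the brush back in its slot and let go at the height where I had gripped it, then raised the open gripper clear.
- **Last checks:** The brush stands upright in the same place as at the start. The mug is upright and its detected mouth is within about 1 px of where it was. Wrist force readings at the end of each move stayed at about 5 N or less. The slot floor can't be seen, so "fully down" rests on the matching height and pictures.
- **Problems:** My first move call was refused for missing fields, and nothing moved. Just before the return, the network's tip position was off my estimate by up to 5 px (about 4–5 mm), but the pictures matched the earlier ones, so I carried on.

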